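# Clock a keyed lens cell into the measuring machine's backlight receiver

## Task

Fit the large three-keyed lens cell into the grey receiver: set its keys into the bore, turn it gently under light pressure until they find their keyways and it drops, and leave it fully home with its flange flat on the rim. Never force it or tip it over, and leave the spare cell and everything else on the bench where they are.

Things in the scene. Friction and masses are not known exactly. Their poses are not given: they have to be found in the camera images.
- cell: The large lens cell, 0.3 to 0.55 kg, standing upright on the slab: aluminium barrel 74 mm across and 26 mm tall, under a flange 116 mm across and 6 mm thick (26 to 32 mm above the origin). At the barrel's foot three keys stick out, see cell_key. On top a black bridge handle, see cell_grip. Origin: centre of the underside; z up; x along the handle. A black screw head on the flange, 50 mm out, marks +x.
- cell_grip (a point): Middle of the bridge handle's bar, on the cell's axis, 63 mm above its underside. The bar is 80 mm long along the cell's x, 16 mm thick along the cell's y (pinch it there) and 22 mm tall, with 20 mm of free space between it and the flange and a pillar 12 mm long at each end.
- cell_key (a point): Underside of the outer end of one of the three rigid keys: 46 mm from the cell's axis, along the cell's +x. The others lie at 120 degrees either way. Each key is 12 mm wide and 10 mm tall, its underside level with the cell's underside.
- seat: Grey round receiver, 128 mm across, fixed on the slab on a base plate 150 x 150 x 12 mm. Origin: centre of the underside, z up; a black block on the base plate marks its +x. Flat rim 45 mm above the origin; the bore is 96 mm across and has a sloped lead-in 4 mm wide and 5 mm deep at the mouth. A key ring lies inside, see seat_ring.
- seat_ring (a point): Centre of the flat top of the steel key ring in the bore, 14 mm below the rim. Inner diameter 79 mm; three keyways 15.5 mm wide and 16 mm deep, 120 degrees apart, one of them anywhere within 32 degrees either side of the seat's +x: the ring's own angle is not reported. It is clamped and cannot be turned. With its keys on the ring the cell stands 12 mm too high; in the keyways its flange meets the rim.
- seat_home (a point): Point on the receiver's axis, 19 mm above its underside: where the cell's origin is when the cell is fully home.
- seat_mouth (a point): Centre of the receiver's mouth, level with the rim, 45 mm above its underside.
- spare: Bystander: the smaller, keyless spare lens cell: 84 mm flange, 64 mm barrel, 60 mm bridge handle, 74 mm tall; leave it alone; origin at its underside.
- keyboard: Bystander: black keyboard, 300 x 130 x 20 mm; origin at its underside.
- mouse: Bystander: black computer mouse, 105 x 60 x 29 mm, on a thin grey pad; origin at its underside.
- cap: Bystander: amber stepped cap, 60 mm across, 28 mm tall; origin at its underside.
- pinbox: Bystander: open wooden tray with compartments, 120 x 180 x 35 mm; origin at its underside.
- driver: Bystander: screwdriver lying flat, black handle; origin at its underside.
- vblock: Bystander: dark steel V block, 70 x 100 x 60 mm; origin at its underside.
- cleaner: Bystander: white bottle, 52 mm across, 150 mm tall; origin at its underside.
There are look-alikes about, which are no part of the job. Leave any yellow look-alike of the cell alone.

How it is judged:
By the outcome, as a careful person would: the job done as asked, in the order asked, and still so for the second after the job is handed in, with the robot touching nothing.
It also fails if it takes over 72 s, if anything falls off the work surface, if the arm or the gripper's body presses on something with over 40 N, if the wrist force passes 120 N, or if a joint passes its speed limit or range.

## Robot

A 7-joint arm with a two-finger parallel gripper is mounted at the origin on the work surface. World frame = base frame: x ahead of the robot, y to its left, z up, the work surface at z = 0. Lengths are in mm, angles in rad, forces in N, time in s.
With the tool pointing down it reaches from about 425 to 950 mm from the base axis. Payload 4.7 kg.
Tool frame: the origin (TCP) lies at the very end of the fingers, on their centre line; the grasp point (between the pads) lies 19 mm behind it (robot.grip_point_offset is the z of the grasp point in the tool frame, in mm); z points along the fingers, y is the line along which they close (so a half turn about z gives the same grasp; the last joint's range is limited). The gripper opens to 87 mm and grips with 3 to 60 N. Pads are 19 mm wide; open, the fingers measure 117 mm over their backs; the gripper's body (75 mm by 190 mm) begins 51 mm behind the grasp point.
Start: joints at [-1.228, 0.469, -0.049, 1.532, 0.024, 1.141, -0.082], TCP at [245.184, 628.915, 222.573] pointing down, gripper open.
Joint ranges: [-2.59, 2.59], [-0.33, 1.99], [-1.39, 1.29], [0.1, 2.45], [-1.04, 4.18], [0.21, 1.99], [-2.66, 2.66]. Speed limits (rad/s): [2.57, 2.57, 3.14, 3.14, 3.14, 3.14, 3.14].

## Interface

Orientations are given as a unit quaternion [x, y, z, w].
In Python, from cell import robot gives the robot as it stands. Calls block until the motion is done:
- robot.move_ptp(position, orientation): joint-space move of the TCP to a pose.
- robot.movel(position, velocity=150, attitude=None): straight line of the TCP; attitude=None keeps the orientation; velocity is the mean speed in mm/s.
- robot.move_joints(angles): joint-space move.
- robot.set_gripper(opening, force=None): finger opening in mm; force is the grip in N (None keeps the last); returns when the fingers have stopped.
- robot.hold(seconds).
- robot.solve_ik(position, orientation): joint angles nearest the present ones, or None.
- robot.snapshot(name): name is "scene" or "top" or "wrist"; returns (picture, depth): 384x512x3 uint8, red, green, blue; 384x512 float32, mm along the optical axis (not along the pixel's ray), 0 where there is no reading.
- robot.camera_params(name): a dict with "intrinsics" (3x3 intrinsics, pixels), "R" (3x3) and "t" (3): a world point X has camera coordinates R X + t. Camera axes: x right, y down, z forward; pixel columns grow to the right and rows downward; lengths in mm; the calibration is good to about 2 mm. The wrist camera is an equidistant fisheye: a pixel r from the principal point sees the ray r / f radians off the axis. A picture is of the moment at which its call begins: read the wrist's pose just before it. camera_params takes no time and is no camera call; for the wrist camera it gives the pose at the moment of the call.
A pose or a line that the arm cannot do raises robot.MotionError and nothing moves.
- robot.job_done(): hands the job in; it is judged then, once.
Readings, each from a call of its own:
- robot.current_clock(): time.
- robot.current_qpos(): joint angles.
- robot.current_joint_velocities(): joint speeds.
- robot.current_joint_torque(): joint torques, N m.
- robot.current_tcp_pos(): TCP position.
- robot.current_orientation(): TCP orientation.
- robot.current_wrist_force(): force on the tool from outside, world axes, zero at the start.
- robot.current_ft_torque(): the same for the moment, N m.
- robot.current_grip_width(): finger opening in mm.
- robot.current_finger_force(): force on a finger pad.
Only numpy, scipy, OpenCV 4.12 (cv2) and the standard library are available. Lean on these libraries where they do the work, as an engineer would, in place of code of your own. Each camera call takes 0.05 s, during which the arm holds its last target. There are 200 camera calls.

## Working session

There is one attempt and no reset: what is moved stays moved. The work goes in short steps, each a Python script; the robot and the scene stay as the last script left them, time stands still between calls to the robot, and variables do not carry over. Pictures are saved under pics/ and viewed, at most 10 in all, crops included, and the job is handed in when it is done.

```bash
mkdir -p pics; ls
python3 - <<'E'
from cell import robot
import cv2,numpy as np
for n in("top","scene"):
    p,d=robot.snapshot(n); np.savez(n+".npz",p=p,d=d,**robot.camera_params(n))
    cv2.imwrite(f"pics/{n}0.png",p[:,:,::-1])
    c=robot.camera_params(n);print(n,c["intrinsics"].tolist(),(-c["R"].T@c["t"]).round(),c["R"].round(2).tolist())
print(robot.current_clock(),robot.current_orientation(),robot.current_wrist_force(),robot.grip_point_offset)
E
```

```text
pics
top [[428.6606877353382, 0.0, 257.2421581696136], [0.0, 428.6606877353382, 184.94960917275537], [0.0, 0.0, 1.0]] [ 282.   23. 1487.] [[0.03, -1.0, 0.01], [-0.99, -0.03, -0.15], [0.15, -0.0, -0.99]]
scene [[489.87792992865246, 0.0, 255.34359088112657], [0.0, 489.87792992865246, 188.35368121682842], [0.0, 0.0, 1.0]] [1421. -969. 1126.] [[0.71, 0.71, 0.01], [0.44, -0.43, -0.79], [-0.55, 0.57, -0.61]]
0.1 [ 1.84801891e-01  9.82775417e-01 -8.51209058e-04 -1.27724412e-04] [ 0.0029402  -0.41533989  0.80813799] -18.700000000000003
```

View pics/top0.png

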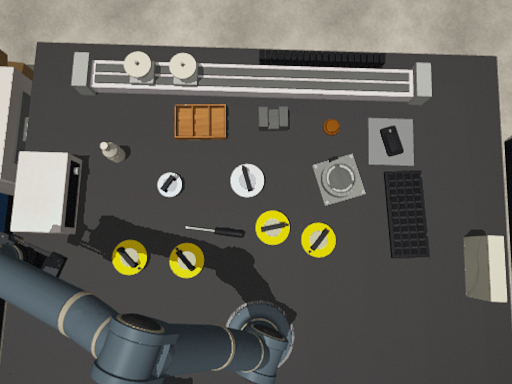

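View pics/scene0.png

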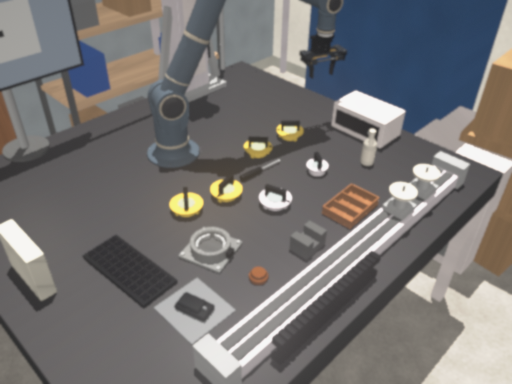

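The top view shows the cell at (247,180), the seat at (339,180) with its block near (335,159)?, the spare at (170,184), and yellow look-alikes at (129,257), (186,260), (272,227) and (318,240). The scene view agrees. Next I locate both roughly and check the wrist camera mounting.

```bash
cat > h.py <<'E'
import numpy as np,cv2
from scipy.spatial.transform import Rotation as Ro
from cell import robot
def ray(c,u,v,fish=False):
    K=np.asarray(c["intrinsics"]);x=(u-K[0,2])/K[0,0];y=(v-K[1,2])/K[1,1]
    if fish:
        r=np.hypot(x,y); s=np.sin(r)/r if r>1e-9 else 1; d=np.array([x*s,y*s,np.cos(r)])
    else: d=np.array([x,y,1.])
    R=np.asarray(c["R"]);return -R.T@np.asarray(c["t"]),R.T@d
def onz(c,u,v,z,fish=False):
    o,d=ray(c,u,v,fish);return o+d*(z-o[2])/d[2]
def quat(a):  # tool down, tool y axis (closing line) at world angle a
    y=np.array([np.cos(a),np.sin(a),0]);z=np.array([0,0,-1.]);x=np.cross(y,z)
    return Ro.from_matrix(np.c_[x,y,z]).as_quat()
E
python3 - <<'E'
from h import *
f=np.load("top.npz");p,d=f["p"],f["d"];c=f
print("slab z:",[ (lambda o,r:(o+r*d[v,u])[2].round(1))(*ray(c,u,v)) for u,v in((300,150),(210,150),(330,270))])
print("cell",onz(c,247,180.5,32),"seat",onz(c,339,180,45),"spare",onz(c,170,184,32))
big=cv2.resize(p[130:230,205:385,::-1],None,fx=4.4,fy=4.4,interpolation=cv2.INTER_CUBIC);cv2.imwrite("pics/crop.png",big)
w=robot.camera_params("wrist");q=robot.current_orientation();T=Ro.from_quat(q).as_matrix();o=-w["R"].T@w["t"]
print("wrist cam in tool",(T.T@(o-robot.current_tcp_pos())).round(1),(w["R"]@T).round(2).tolist(),w["intrinsics"].tolist())
E
```

```text
slab z: [np.float64(-1.9), np.float64(-0.7), np.float64(-0.3)]
cell [513.2330946  55.0343326  32.       ] seat [ 522.59691075 -258.91259509   45.        ] spare [492.92740591 318.49735325  32.        ]
wrist cam in tool [  83.1   -0.9 -162.5] [[0.0, 1.0, -0.0], [-0.95, 0.0, -0.3], [-0.3, 0.0, 0.95]] [[297.3186396354542, 0.0, 257.797105323479], [0.0, 297.3186396354542, 196.1671500598507], [0.0, 0.0, 1.0]]
```

View pics/crop.png

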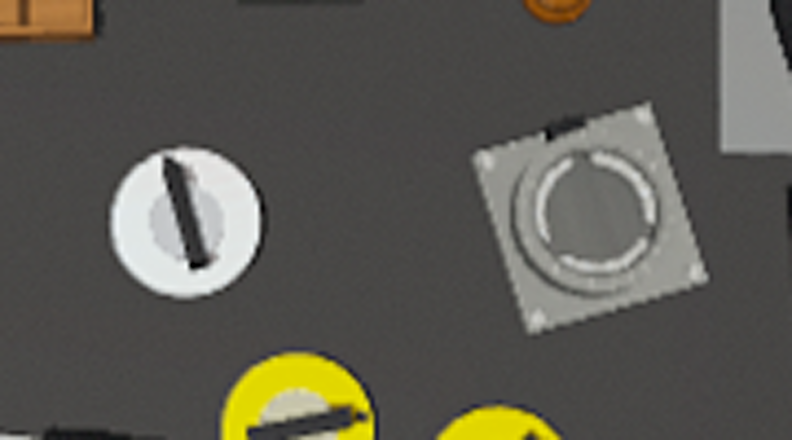

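The crop shows the cell's handle from (165,158), the screw end, to (200,268). The seat's block is at (565,128), and the ring has a keyway gap near (583,158). Both angles are within about 0.25 rad of +x. I'll take closer looks from the wrist camera, seat first and then cell.

Run:
```python
from h import *
q=quat(1.75)
for n,pos in(("seat",[522,-259,230]),("cell",[513,55,230])):
    robot.move_ptp(pos,q); robot.hold(0.3)
    c=robot.camera_params("wrist");p,d=robot.snapshot("wrist");np.savez("w"+n+".npz",p=p,d=d,**c)
    # rectified view: orthographic map at plane z, 0.4 mm/px
    cv2.imwrite(f"pics/w{n}.png",p[:,:,::-1])
    print(n,robot.current_clock(),robot.current_qpos(),robot.current_tcp_pos(),robot.current_wrist_force())
a=[cv2.imread(f"pics/w{n}.png")[60:380,90:420] for n in("seat","cell")]
cv2.imwrite("pics/both.png",cv2.resize(np.hstack(a),(800,388)))
```

```text
seat 3.7 [-0.31682579  0.43245476  0.95985084  1.78925105 -0.39033197  1.12467399
  2.52285634] [ 522.06631246 -258.89664989  229.9844728 ] [0.31185034 0.36179377 0.27163087]
cell 5.25 [-1.02922129  0.30627917  1.04771256  1.93783327 -0.3027093   1.06691163
  1.8959689 ] [513.12969207  54.29951374 230.01493392] [-0.81719417  0.09587493  0.04299644]
```

View pics/both.png

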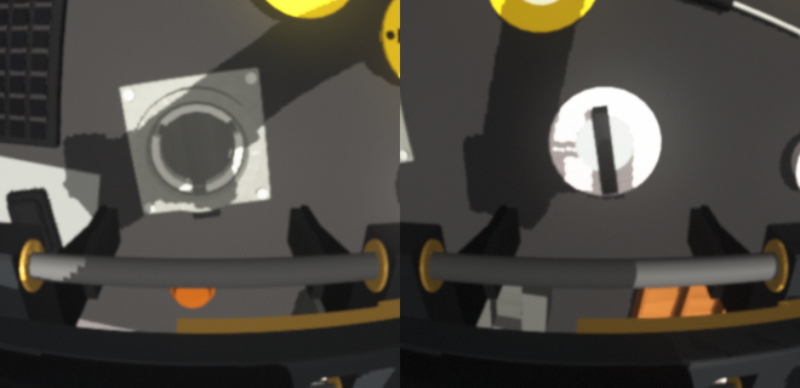

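Left (seat): the ring is around (197,148) with keyway gaps near (197,187), and the block is at (207,213). Right (cell): the handle runs from (600,108) to (609,192), with the flange centre at about (606,141). The depth image should give precise geometry.

```bash
cat >> h.py <<'E'
def cloud(f):
    d=f["d"];K=f["intrinsics"];v,u=np.indices(d.shape);x=(u-K[0,2])/K[0,0];y=(v-K[1,2])/K[1,1]
    r=np.hypot(x,y)+1e-9;X=np.stack([x*np.tan(r)/r,y*np.tan(r)/r,np.ones_like(r)],-1)*d[...,None]
    W=(X-f["t"])@f["R"];ok=(d>0)&(r<1.0);return W,ok
def circ(P):
    for _ in range(5):
        s=np.linalg.lstsq(np.c_[2*P,np.ones(len(P))],(P**2).sum(1),rcond=None)[0];r=np.sqrt(s[2]+s[:2]@s[:2])
        e=np.hypot(*(P-s[:2]).T)-r;P=P[abs(e)<max(1.5,2*e.std())]
    return s[:2],r,e.std()
E
python3 - <<'E'
from h import *
def edge(W,M):  # outer contour of mask -> world xy
    M=cv2.morphologyEx(M.astype(np.uint8),cv2.MORPH_CLOSE,np.ones((3,3)))
    c=max(cv2.findContours(M,cv2.RETR_EXTERNAL,cv2.CHAIN_APPROX_NONE)[0],key=cv2.contourArea)[:,0];return W[c[:,1],c[:,0],:2]
f=np.load("wseat.npz");W,ok=cloud(f);near=ok&(np.hypot(W[...,0]-522,W[...,1]+259)<85)
print("z hist",np.histogram(W[near][:,2],np.arange(-5,60,5)))
E1=edge(W,near&(abs(W[...,2]-45)<5));c,r,s=circ(E1);print("rim",c,r,s)
Z=W[...,2];rho=np.hypot(W[...,0]-c[0],W[...,1]-c[1]);an=np.degrees(np.arctan2(W[...,1]-c[1],W[...,0]-c[0]))
m=ok&(rho>40.5)&(rho<46)
for a in range(-180,180,8):
    k=m&(an>=a)&(an<a+8);print(a+4,k.sum(),np.median(Z[k]).round(1) if k.any() else None,np.median(f["p"][k].mean(1)) if k.any() else None,end=" | ")
b=near&(Z>8)&(Z<19)
r4=cv2.minAreaRect(edge(W,near&(Z>6)&(Z<60)).astype(np.float32));print("\nbase",r4)
f=np.load("wcell.npz");W,ok=cloud(f);Z=W[...,2];near=ok&(np.hypot(W[...,0]-513,W[...,1]-55)<75)
print("z hist",np.histogram(W[near][:,2],np.arange(-5,90,5)))
print("flange",circ(edge(W,near&(Z>22)&(Z<90))))
P=W[near&(Z>66)&(Z<82)][:,:2].astype(np.float32);print("bar",cv2.minAreaRect(P),np.median(P,0),len(P))
# rectified colour: cell at z=74 / seat at z=31
out=[]
for n,c0,z in(("seat",c,31),("cell",(513,55),32)):
    g=np.load("w"+n+".npz");i,j=np.indices((400,400));X=np.stack([c0[0]+80-i*.4,c0[1]+80-j*.4,0*i+z],-1)
    C=X@g["R"].T+g["t"];rr=np.hypot(C[...,0],C[...,1]);t=np.arctan2(rr,C[...,2])/rr;K=g["intrinsics"]
    out.append(cv2.remap(g["p"],(C[...,0]*t*K[0,0]+K[0,2]).astype(np.float32),(C[...,1]*t*K[1,1]+K[1,2]).astype(np.float32),cv2.INTER_CUBIC))
cv2.imwrite("pics/rect.png",np.hstack(out)[:,:,::-1])
E
```

```text
z hist (array([ 536, 1124,   29, 3436, 2238,  135,  159, 1262,  205, 1706, 2006,
          0]), array([-5,  0,  5, 10, 15, 20, 25, 30, 35, 40, 45, 50, 55]))
rim [ 536.14549365 -264.07119868] 63.61074798836589 0.5274504701226613
-176 423 317.3 75.33333333333333 | -168 423 317.2 74.66666666666667 | -160 428 317.7 74.33333333333333 | -152 650 336.0 28.666666666666668 | -144 1358 342.0 26.0 | -136 883 345.1 16.0 | -128 28 31.8 154.16666666666669 | -120 17 31.6 152.66666666666666 | -112 329 254.7 28.0 | -104 333 293.8 23.333333333333332 | -96 308 292.2 16.666666666666668 | -88 215 287.7 17.333333333333332 | -80 46 280.7 71.33333333333333 | -72 22 31.2 152.83333333333331 | -64 26 30.9 150.16666666666669 | -56 23 31.1 152.0 | -48 29 31.3 150.66666666666666 | -40 25 31.5 152.66666666666666 | -32 26 31.1 152.0 | -24 34 30.7 147.5 | -16 25 30.9 154.0 | -8 34 30.2 198.33333333333331 | 0 33 24.6 167.0 | 8 16 15.5 74.33333333333334 | 16 19 15.6 76.66666666666667 | 24 29 26.7 119.0 | 32 26 31.2 151.83333333333331 | 40 19 31.5 153.33333333333334 | 48 19 31.7 154.0 | 56 18 31.4 154.33333333333334 | 
[... 318 characters left out ...]
6 35.333333333333336 | 160 1395 339.6 28.333333333333332 | 168 1477 341.1 27.333333333333332 | 176 612 335.1 30.333333333333332 | 
base ((526.1129760742188, -267.40545654296875), (167.78094482421875, 150.9449920654297), 18.658329010009766)
z hist (array([ 962, 2000,    0,    0,    0,    0,   19, 5317,   37,    7,    7,
         12,   16,   10,    9,  822,  166,    0]), array([-5,  0,  5, 10, 15, 20, 25, 30, 35, 40, 45, 50, 55, 60, 65, 70, 75,
       80, 85]))
flange (array([519.94828361,  55.49808521]), np.float64(57.16893848318804), np.float64(0.509458882031067))
bar ((519.71630859375, 54.799354553222656), (79.89569854736328, 16.032032012939453), 17.44839096069336) [517.2567   54.19089] 995
```

View pics/rect.png

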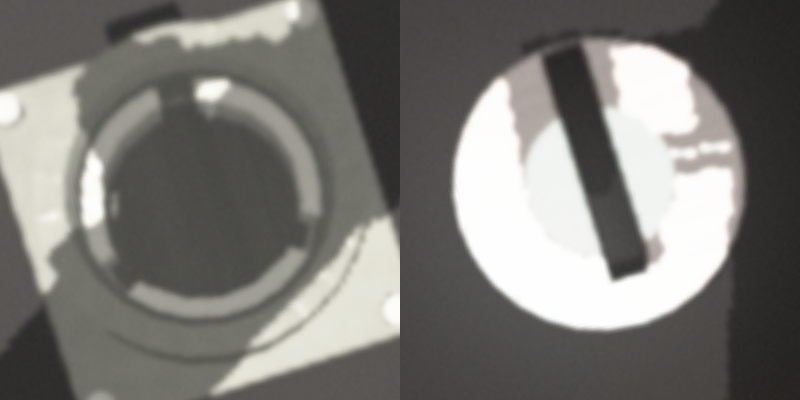

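The rectified views show the keyway gaps clearly at about (180,95), (300,232) and (112,268), i.e. near 12°, -108° and 132°. The bar is at 17.4°. The lower flange edge at (637,304) has no screw, so +x points up. Next I refine the keyway angle, then grasp and lift.

Run:
```python
from h import *
f=np.load("wseat.npz");W,ok=cloud(f);Z=W[...,2];c=np.array([536.15,-264.07])
rho=np.hypot(W[...,0]-c[0],W[...,1]-c[1]);an=np.degrees(np.arctan2(W[...,1]-c[1],W[...,0]-c[0]))
m=ok&(rho>40.5)&(rho<46)&(Z<60)
for g in(12,132,-108):
    row=[]
    for a in np.arange(-18,19,3):
        k=m&(abs((an-g-a+180)%360-180)<1.5);row.append((int(g+a),np.median(Z[k]).round().item() if k.any() else None))
    print(row)
i,j=np.where(ok&(rho<66)&(Z>41)&(Z<52));print("rim z",np.median(Z[i,j]))
print("inner ring",circ(W[ok&(rho>38)&(rho<47)&(abs(Z-31)<3)][:,:2]))
th=np.radians(17.45)-np.pi/2;q=quat(th)
for p,a in(([519.8,55.1,130],th),([519.8,55.1,44.3],th),([536,-264,130],th),([536,-264,63],np.radians(0)-np.pi/2),([536,-264,63],np.radians(25)-np.pi/2)):
    print(robot.solve_ik(p,quat(a)))
robot.move_ptp([519.8,55.1,130],q)
robot.set_gripper(60,35)
robot.movel([519.8,55.1,44.3],120)
print("down",robot.current_wrist_force(),robot.current_tcp_pos())
robot.set_gripper(8,35)
print("grip",robot.current_grip_width(),robot.current_finger_force(),robot.current_wrist_force(),robot.current_ft_torque())
robot.movel([519.8,55.1,150],120);robot.hold(.3)
print("lift",robot.current_grip_width(),robot.current_wrist_force(),robot.current_ft_torque(),robot.current_tcp_pos(),robot.current_clock())
cv2.imwrite("pics/held.png",robot.snapshot("wrist")[0][:,:,::-1])
```

```text
[(-6, 31.0), (-3, 28.0), (0, 31.0), (3, 15.0), (6, 16.0), (9, 16.0), (12, 15.0), (15, 15.0), (18, 16.0), (21, 16.0), (24, 31.0), (27, 27.0), (30, 31.0)]
[(114, 32.0), (117, 31.0), (120, 31.0), (123, 20.0), (126, 15.0), (129, 15.0), (132, 15.0), (135, 15.0), (138, 15.0), (141, None), (144, 31.0), (147, 32.0), (150, 32.0)]
[(-126, 31.0), (-123, 32.0), (-120, 32.0), (-117, 32.0), (-114, None), (-111, 16.0), (-108, 15.0), (-105, 15.0), (-102, 15.0), (-99, 15.0), (-96, 27.0), (-93, 32.0), (-90, 31.0)]
rim z 45.14076662598194
inner ring (array([ 536.13726215, -264.11697119]), np.float64(43.37284161314865), np.float64(2.1388734357729455))
[-1.07542013  0.66736972  1.28178693  2.0335774  -0.76007675  1.03735857
 -0.68248123]
[-1.02909425  0.88542309  1.26829366  2.09357702 -1.04054002  1.02878021
 -0.46099388]
[-0.35627526  0.69081641  1.11154723  1.85965161 -0.71459786  1.05838068
 -0.22001172]
[-0.33951497  0.81752011  1.10641696  1.90606303 -0.88064109  1.00798101
 -0.39783202]
[-0.39397133  0.93030667  1.25269844  1.90839372 -1.0076695   1.12125686
  0.14158829]
down [-0.7215628   1.08341851 -0.60473697] [520.28229885  54.87458471  44.75962512]
grip 15.747091356827315 35.00100441277027 [0.39552295 0.74406215 0.75862295] [ 0.17676062  0.17461562 -0.04813092]
lift 15.759175433415283 [-0.24663725  0.02710635 -4.08306832] [-0.11350371  0.08924797 -0.02027504] [519.6169429   54.98171188 149.63442993] 11.2333
```

View pics/held.png

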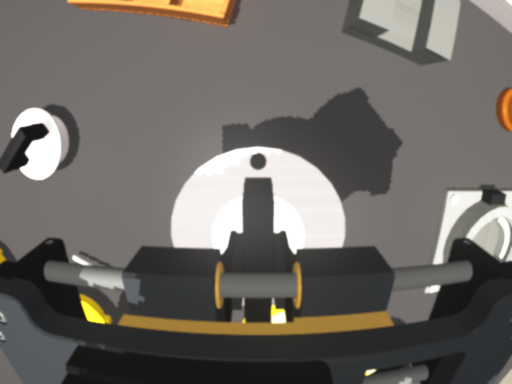

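The cell is held level with its screw on +x at (258,161). Now I carry it over, lower it onto the ring about 5° off, then turn it under light pressure.

```bash
cat >> h.py <<'E'
C=np.array([536.15,-264.1]);
def fz(): return robot.current_wrist_force()[2]
def go(z,deg,v=40,dx=0,dy=0): robot.movel([C[0]+dx,C[1]+dy,z],v,attitude=quat(np.radians(deg-90)))
def rep(*a): print(*a,"tcp",np.round(robot.current_tcp_pos(),1),"F",np.round(robot.current_wrist_force(),1),"M",np.round(robot.current_ft_torque(),2),"t",round(robot.current_clock(),1))
E
python3 - <<'E'
from h import *
q=quat(np.radians(17.45-90))
robot.move_ptp([*C,150],q); go(95,17.45,100); robot.hold(.3); rep("above"); F0=fz()
z=92
while z>66:
    go(z,17.45,20); f=fz()-F0
    if f>3 or z<82: rep(z,round(f,1))
    if f>6: break
    z-=2 if z>80 else 1
E
```

```text
above tcp [ 536.4 -264.2   95.5] F [ 0.2 -0.9 -4.4] M [-0.06  0.15  0.03] t 13.5
80 -0.2 tcp [ 536.1 -264.    79.8] F [-0.4 -0.3 -4.6] M [-0.06  0.2  -0.02] t 15.3
79 -0.8 tcp [ 536.1 -264.1   78.9] F [ 0.3 -0.5 -5.2] M [-0.05  0.16 -0.02] t 15.6
78 -0.9 tcp [ 536.1 -264.1   77.9] F [ 0.5  0.5 -5.3] M [-0.09  0.18  0.02] t 15.8
77 -0.4 tcp [ 536.1 -264.1   76.9] F [ 0.5 -0.3 -4.8] M [-0.06  0.16 -0.01] t 16.1
76 0.6 tcp [ 536.1 -264.1   75.9] F [-0.3  0.2 -3.8] M [-0.05  0.16  0.04] t 16.3
75 2.6 tcp [ 536.3 -264.3   75.3] F [-0.3  0.  -1.8] M [ 0.    0.15 -0.04] t 16.6
74 9.9 tcp [ 536.5 -264.3   75.1] F [-1.3  2.2  5.5] M [0.38 0.6  0.01] t 16.8
```

Keys are on the ring at TCP z≈75.2, as predicted. Turning towards 12.3° under light pressure.

Run:
```python
from h import *
F0=-4.5
for deg in np.arange(16.5,5.5,-1):
    go(74.2,deg,20); robot.hold(.1)
    rep(round(deg,1))
    if robot.current_tcp_pos()[2]<74.7 and fz()-F0<2.5: print("dropped");break
```

```text
16.5 tcp [ 536.8 -264.4   74.8] F [-0.5  1.3  6.3] M [ 0.19  0.29 -0.01] t 17.1
15.5 tcp [ 536.8 -264.6   74.7] F [1.  0.5 4.3] M [-0.02  0.07  0.09] t 17.5
14.5 tcp [ 536.5 -264.4   74.2] F [1.  0.5 2. ] M [-0.36 -0.33 -0.02] t 17.9
13.5 tcp [ 535.1 -263.4   73.2] F [-0.1  0.4 -5.1] M [-0.06  0.16  0.03] t 18.2
dropped
```

Run:
```python
from h import *
F0=-4.5
go(73.5,12.5,20)
z=72.
while z>60:
    go(z,12.5,20); f=fz()-F0; rep(round(z,1),round(f,1))
    if f>7: break
    z-=1.5 if z>65.5 else .7
```

```text
72.0 0.8 tcp [ 536.1 -264.    71.9] F [-1.   0.2 -3.7] M [-0.04  0.21  0.04] t 18.7
70.5 0.3 tcp [ 536.1 -264.    70.4] F [-0.  -0.  -4.2] M [-0.09  0.14  0.02] t 18.9
69.0 -0.4 tcp [ 536.1 -264.    68.9] F [-0.2  0.2 -4.9] M [-0.09  0.14 -0.01] t 19.2
67.5 0.2 tcp [ 536.1 -264.    67.4] F [ 1.  -0.1 -4.3] M [-0.09  0.14  0.02] t 19.4
66.0 -0.4 tcp [ 536.1 -264.1   65.9] F [-0.5  0.  -4.9] M [-0.09  0.17 -0.04] t 19.7
64.5 -0.1 tcp [ 536.1 -264.    64.4] F [-0.8  0.1 -4.6] M [-0.05  0.11 -0.02] t 19.9
63.8 -0.8 tcp [ 536.1 -264.1   63.8] F [ 0.7  0.2 -5.3] M [-0.04  0.15 -0.01] t 20.2
63.1 1.8 tcp [ 536.3 -264.2   63.3] F [-0.1  0.4 -2.7] M [-0.    0.22 -0.01] t 20.4
62.4 10.7 tcp [ 536.3 -264.2   63.3] F [-2.   2.7  6.2] M [ 0.39  0.64 -0.  ] t 20.7
```

The flange stops at TCP z=63.3, the predicted home height. Releasing, then retreating and checking.

Run:
```python
from h import *
go(63.2,12.5,20); robot.set_gripper(60); rep("open")
go(130,12.5,120); go(230,12.5,150); robot.hold(.3); rep("up")
c=robot.camera_params("wrist");p,d=robot.snapshot("wrist");cv2.imwrite("pics/end.png",p[:,:,::-1])
W,ok=cloud(dict(p=p,d=d,**c));Z=W[...,2];r=np.hypot(W[...,0]-C[0],W[...,1]-C[1])
m=ok&(r<55)&(r>20)&(Z>45)&(Z<58);A=np.c_[W[m][:,:2]-C,np.ones(m.sum())];print("flange plane (home 51)",np.linalg.lstsq(A,Z[m],rcond=None)[0],m.sum())
b=ok&(r<50)&(Z>85)&(Z<100);print("bar top (93)",np.median(Z[b]),cv2.minAreaRect(W[b][:,:2].astype(np.float32)))
```

```text
open tcp [ 536.2 -264.1   63.2] F [0.5 0.2 0.2] M [-0.02  0.13  0.03] t 21.9
up tcp [ 535.9 -264.   229.4] F [ 0.6  0.2 -0. ] M [-0.03  0.05  0.02] t 23.8
flange plane (home 51) [6.89317510e-07 2.85151941e-05 5.15797232e+01] 4972
bar top (93) 93.3261727925738 ((537.0655517578125, -264.44537353515625), (79.72335052490234, 15.468207359313965), 12.871198654174805)
```

View pics/end.png

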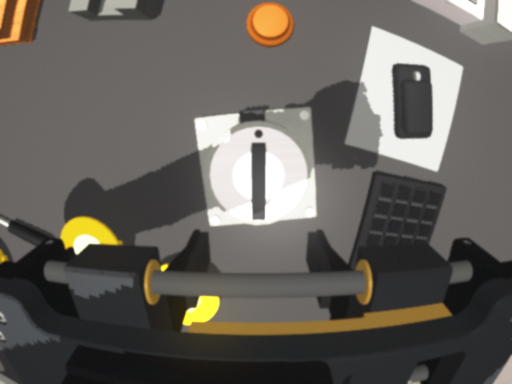

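The cell sits centred in the receiver at (259,175). Its flange is flat (slope about 0) at z≈51, which is fully home.

```bash
python3 -c "
from cell import robot
print(robot.job_done())"
```

```text
the job is handed in; nothing more can be done
None
```

The lens cell is fully home in the grey receiver: its keys dropped into the keyways under light pressure, the flange measured flat on the rim, and the job was handed in at about 24 s with the gripper clear.

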